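# Seat the grinder's burr carrier

## Robot

A 6-joint arm with a two-finger parallel gripper is mounted at the origin on the work surface. World frame = base frame: x ahead of the robot, y to its left, z up, the work surface at z = 0. Lengths are in m, angles in rad, forces in N, time in s.
With the tool pointing down it reaches from about 0.3 to 0.85 m from the base axis. Payload 5.4 kg.
Tool frame: the origin (TCP) lies midway between the tips of the shut fingers; the grasp point (between the pads) lies 19 mm behind it (r.grip_depth is the distance from the TCP to the grasp point, in m); y points along the fingers, x is the direction in which the jaws open and shut, and the axes are right-handed (so a half turn about y gives the same grasp; the last joint's range is limited). The gripper opens to 85 mm and grips with 20 to 120 N. Pads are 22 mm wide; open, the fingers measure 114 mm over their backs; the gripper's body (76 mm by 85 mm) begins 54 mm behind the grasp point. The pads swing forward as they close: fully open they stand 13 mm farther back than shut.
Start: joints at [0.928, 0.158, 1.597, -0, 1.386, -0.21], TCP at [0.241, 0.522, 0.231] pointing down, gripper open.
Joint ranges: [-2.91, 2.91], [-0.94, 2.29], [0.18, 2.7], [-1.29, 4.43], [0.17, 2.64], [-3, 3]. Speed limits (rad/s): [2.57, 2.57, 3.14, 3.14, 3.14, 3.14].

## Interface

Orientations are given as a rotation vector (axis times angle).
In Python, from station import r gives the robot as it stands.
- The arm moves only by the shell command python3 -m jog 'ROWS' [OPENING]. ROWS is JSON, a list of rows, each a list of 2 entries, a list of its own where there are three numbers: the shift along the tool's x, y, z in cm, then the turn about the tool's y in units of 6 degrees (1.0 is 6 degrees). In form: [[[tx, ty, tz], yaw], ...]. A call has 1 to 20 rows; each row shifts and turns the pose as measured when the row begins, along the tool's axes as they then stand; what a row does not reach is not made up. A row lasts 1/10 s, in which the tool goes at most 50 mm and 8.59 degrees, less where a joint would pass 70% of its speed; a pose out of reach is approached as far as the arm can. A call is refused whole if a number of a shift passes 5 or a number of a turn 1, either way. A call with a gripper value outside its range is refused whole. OPENING is the opening, from 0 (shut) to 1 (fully open), set as the call begins (- or left out, the last holds). The fingers move at their own pace and stop on an object; the grip force is fixed at half the most. Time passes only in rows, so rows that do not move let the fingers close. It gives the time, the measured TCP pose, the force and the opening at its end, in the units of the state.
- r.get_state(): the state, without advancing time (a new reading comes with each control period).
- r.get_image(name): name is "scene" or "top" or "wrist"; returns a dict with "pixels" (480x640x3 uint8, red, green, blue), "depth" (480x640 float32, m along the optical axis (not along the pixel's ray), 0 where there is no reading), "fovy" (degrees; the focal length in pixels is half the picture's height over the tangent of half this angle, whatever the lens; pixels are square), "cx", "cy" (the principal point, pixels), "rvec" (rotation vector, rad) and "tvec" (3), from world to camera coordinates, as OpenCV has them; the wrist camera has in their place "T_tool_cam" (4x4, takes a point from camera to tool coordinates, whose origin is the TCP and whose axes are the tool frame's). Camera axes: x right, y down, z forward; pixel columns grow to the right and rows downward; lengths in m; the calibration is good to about 2 mm. A picture is of the moment at which its call begins: read the wrist's pose just before it.
- r.job_done(): hands the job in, once; it reports no verdict.
The state is a dict: "t": time; "q": joint angles; "dq": joint speeds; "joint_torque": joint torques, N m; "tcp_pos": TCP position; "ee_rot": TCP orientation; "contact_force": force on the tool from outside, world axes, zero at the start; "moment": the same for the moment, N m; "gripper_width": finger opening in m.
Only numpy, scipy, OpenCV 4.12 (cv2) and the standard library are available. Lean on these libraries where they do the work, as an engineer would, in place of code of your own. Each camera call takes 0.05 s, during which the arm holds its last target.

## Task

The coffee grinder's burr carrier, the steel disc in its open throat, has been put back the wrong way round and stands too high. Push its stud round with a fingertip until the notch in the disc's rim is over the pin, then press the disc down until it is fully home, and leave it there with the hand clear. Only push and press, never lift the disc, and leave everything else on the crates where it stands.

Things in the scene. Friction and masses are not known exactly. Their poses are not given: they have to be found in the camera images.
- grinder: Compact coffee grinder with its hopper off, fixed to the surface. Origin under the centre of its throat; its spout and fork look along its -x, z is up. Its base is 135 mm wide (y) and reaches from x = -110 to +90 mm. The throat's round steel rim on top is 124 mm across outside and 100 mm inside, its upper face 180 mm above the surface. Nothing on the grinder stands higher than the burr carrier.
- disc_top (a point): Centre of the flat upper face of the burr carrier: a keyed steel disc 96 mm across and 9 mm thick, lying in the throat on the grinder's axis. At the start this face is 194 mm above the surface and stands 10 mm too high; fully home it is 184 mm above the surface, level with the top of the pin. It is on the turning axis; z is up. Within 24 mm of this point the face is clear to press on.
- stud (a point): Centre of the top of the carrier's upright round black plastic stud, 12 mm in diameter, rising 22 mm above the disc's face, its axis 32 mm from the disc's centre, straight across from the notch. The disc turns when the stud is pushed sideways (about 1 N).
- notch (a point): Middle of the notch in the disc's rim, level with the disc's upper face, 45 mm from the centre. The notch is open outward, goes right through the disc's thickness, is 14 mm wide with parallel sides and reaches in from the rim to 37 mm from the centre.
- pin (a point): A fixed steel key pin, 8 mm in diameter, lying level and radially on the throat's rim on the side of the grinder's spout (the grinder's -x). It reaches from 62 to 38 mm from the disc's centre, so its inner part is under the disc and its outer 14 mm shows beside it from above. This point is on its upper side, 45 mm from the centre, 184 mm above the surface. It stops the disc after 1 mm of travel unless the notch is over it.
- burr_turn (a joint): Angle of the disc in the grinder (rad), growing counter-clockwise from above. The notch is over the pin at 0 and at any whole turn (6.283). The disc turns freely either way without stops and stays where it is left; about 0.06 rad either side of this the notch passes over the pin.
- burr_drop (a joint): How far the disc has been pressed down (m): 0 at the start, 0.010 fully home on a hard stop. The fit is snug: it takes 4 to 8 N to move, there is no spring, and it stays where it is left. Negative if the disc is lifted.
- cup: Bystander, loose: a pale green ceramic cup, 76 mm wide, 65 mm tall; origin under its centre.
- palm_tamper: Bystander, loose: a dark wooden palm tamper, 58 mm wide foot, 85 mm tall; origin under its centre.
- jar: Bystander, loose: a smoked glass jar with a wooden cap, 72 mm wide, 110 mm tall; origin under its centre.
- portafilter: Bystander, loose: a stainless portafilter, basket 70 mm wide and 32 mm tall (origin under it), black handle reaching 190 mm along its -y; origin under its centre.
- hopper: Bystander, loose: the grinder's smoked bean hopper, taken off, 144 mm wide, 120 mm tall, standing on the black silicone mat; origin under its centre.
- milk_jug: Bystander, loose: a steel milk jug, 80 mm wide, 95 mm tall; origin under its centre.
- spoon: Bystander, loose: a 150 mm coffee spoon lying flat along its x; origin at its middle.

How it is judged:
On the way:
1. the notch has been turned to the pin (within 8 mm) (horizontal distance between notch and pin below 0.008 m).
At the end, for the whole second after the job is handed in: The notch is over the pin (within 5 mm, measured 45 mm from the centre) and the disc is down at least 8.5 of its 10 mm, at rest (horizontal distance between notch and pin below 0.005 m and value of joint burr_drop above 0.0085 m and velocity of joint burr_drop below 0.002 m/s); the robot touches nothing.
It fails at once if the disc was lifted more than 4 mm (value of joint burr_drop below -0.004 m).
It fails at once if a bystander was moved more than 25 mm (distance of any of cup, palm_tamper, jar, portafilter, hopper, milk_jug, spoon from where it was at the start of the episode above 0.025 m).
It also fails if it takes over 45 s, if anything falls off the work surface, if the arm or the gripper's body presses on something with over 40 N, if the wrist force passes 120 N, or if a joint passes its speed limit or range.

## Working session

There is one attempt and no reset: what is moved stays moved. The work goes in short steps, Python scripts to look and compute and a shell command to move; the robot and the scene stay as the last step left them, time stands still between calls to the robot, and variables do not carry over. Pictures are saved under pics/ and viewed, and the job is handed in when it is done.

```bash
mkdir -p pics; ls
python3 - <<'E'
from station import r
import cv2
s=r.get_state()
print(s['t'],s['tcp_pos'],s['ee_rot'],s['contact_force'],s['gripper_width'])
for n in ("top","scene"):
    i=r.get_image(n); cv2.imwrite(f"pics/{n}0.png",i["pixels"][:,:,::-1]); print(n,i['fovy'],i['cx'],i['cy'],i['rvec'],i['tvec'])
E
```

```text
pics
0.0 [0.2408056  0.52146612 0.23029423] [-1.38411063 -0.88333759  0.88632679] [ 0.04478327  0.06612711 -0.55085309] 0.08526545491836914
top 53.677337327624265 329.368654582423 236.66509588311987 [ 2.16148616 -2.15622986  0.13795645] [0.0040643  0.59010033 1.12455278]
scene 47.29704474242787 308.90427464021974 230.40236567829768 [ 2.10731157  1.22660359 -0.47981562] [-0.28806148 -0.2368252   1.8948928 ]
```

View pics/top0.png

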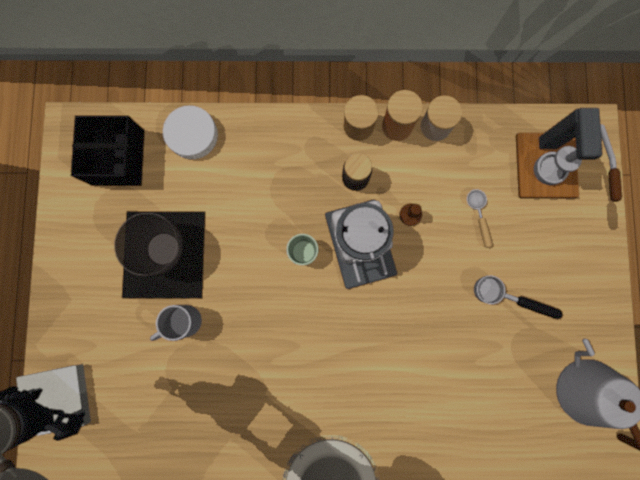

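View pics/scene0.png

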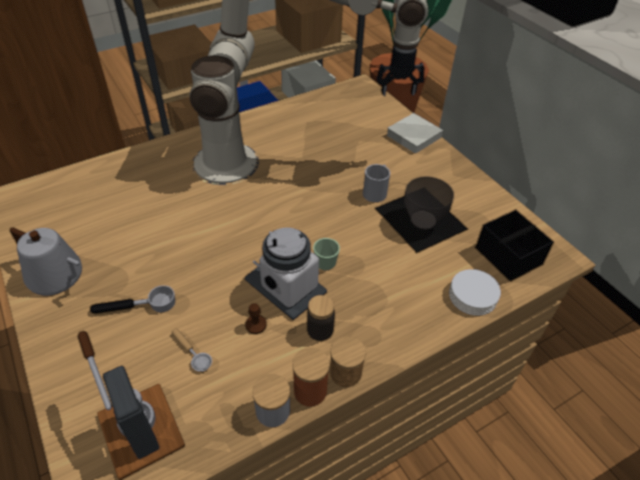

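The top view shows the grinder's throat at about (364,232), with two dark marks on the disc at (348,229) and (381,229). I'll enlarge it and calibrate.

```bash
cat > h.py <<'E'
import numpy as np, cv2
from station import r
def cam(i,pose=None):
    f=240/np.tan(np.radians(i['fovy']/2)); K=np.array([[f,0,i['cx']],[0,f,i['cy']],[0,0,1.]])
    if 'rvec' in i:
        R=cv2.Rodrigues(np.array(i['rvec']))[0]; t=np.array(i['tvec']); Rw=R.T; c=-R.T@t
    else:
        p,e=pose; Rt=cv2.Rodrigues(np.array(e,float))[0]; T=np.array(i['T_tool_cam']); Rw=Rt@T[:3,:3]; c=Rt@T[:3,3]+p
    return K,Rw,c
def ray(i,uv,z,pose=None):
    K,Rw,c=cam(i,pose); d=Rw@np.linalg.inv(K)@np.array([uv[0],uv[1],1.]); return c+d*(z-c[2])/d[2]
def proj(i,P,pose=None):
    K,Rw,c=cam(i,pose); q=K@(Rw.T@(np.array(P)-c)); return q[:2]/q[2]
E
python3 - <<'E'
from h import *
i=r.get_image("top")
c=i['pixels'][190:300,310:440,::-1]; cv2.imwrite("pics/top1.png",cv2.resize(c,None,fx=6,fy=5.4,interpolation=2)) if 0 else cv2.imwrite("pics/top1.png",cv2.resize(c,None,fx=5,fy=5,interpolation=2))
print(ray(i,(364,232),.18), ray(i,(348,229),.194),ray(i,(381,229),.194), i['depth'][225:240:5,364])
s=r.get_state(); print(cv2.Rodrigues(s['ee_rot'])[0].round(3))
E
```

```text
[ 0.5824849  -0.06835671  0.18      ] [ 0.58691566 -0.03341736  0.194     ] [ 0.58710566 -0.10335717  0.194     ] [1.0064752 1.0040153 0.9984472]
[[ 0.419 -0.001 -0.908]
 [ 0.908 -0.001  0.419]
 [-0.001 -1.     0.   ]]
```

View pics/top1.png

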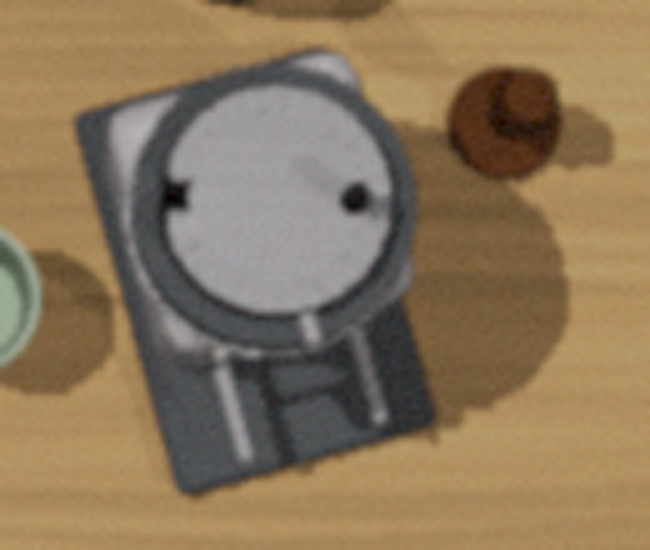

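```bash
cat > meas.py <<'E'
from h import *
def top():
    i=r.get_image("top"); g=cv2.cvtColor(i['pixels'],cv2.COLOR_RGB2GRAY)
    m=(g>125).astype(np.uint8); 
    return i,g
if __name__=="__main__":
    i,g=top(); hsv=cv2.cvtColor(i['pixels'],cv2.COLOR_RGB2HSV)
    m=((g>110)&(hsv[...,1]<50)).astype(np.uint8); 
    b=np.zeros_like(m); b[195:258,335:396]=1; m*=b
    m=cv2.morphologyEx(m,cv2.MORPH_OPEN,np.ones((5,5)))
    n,l,st,ce=cv2.connectedComponentsWithStats(m); k=l[230,365]; print(st[k],ce[k])
    c=max(cv2.findContours((l==k).astype(np.uint8),0,2)[0],key=cv2.contourArea); h=cv2.convexHull(c)
    e=cv2.fitEllipse(h); print(e)
    C=ray(i,e[0],.194); print('C',C, 'dia',[np.linalg.norm(ray(i,(e[0][0]+d*e[1][0]/2,e[0][1]),.194)-C) for d in(-1,1)])
    for nm,box,z in(('stud',(222,238,373,390),.216),('notch',(220,236,338,352),.19)):
        y0,y1,x0,x1=box; w=np.clip(75.-g[y0:y1,x0:x1],0,None); yy,xx=np.mgrid[y0:y1,x0:x1]
        uv=((w*xx).sum()/w.sum(),(w*yy).sum()/w.sum()); P=ray(i,uv,z); d=P-C
        print(nm,uv,P,np.hypot(*d[:2]),np.degrees(np.arctan2(d[1],d[0])))
    P=ray(i,(372.2,255.4),.182); d=P-C; print('pin',P,np.hypot(*d[:2]),np.degrees(np.arctan2(d[1],d[0])))
E
python3 meas.py
python3 - <<'E'
from h import *
i=r.get_image("scene")
cv2.imwrite("pics/sc1.png",cv2.resize(i['pixels'][215:315,235:345,::-1],None,fx=6,fy=6,interpolation=2))
E
```

```text
[ 344  207   43   45 1517] [364.73895847 229.33487146]
((365.048583984375, 229.3388214111328), (44.7760124206543, 45.5506591796875), 161.8858642578125)
C [ 0.58628891 -0.0695404   0.194     ] dia [np.float64(0.047437141238065854), np.float64(0.04745325727498377)]
stud (np.float64(383.5984974958264), np.float64(229.80717863105176)) [ 0.58231606 -0.10623318  0.216     ] 0.03690723134889435 -96.17953951396342
notch (np.float64(343.2654088050314), np.float64(228.78867924528302)) [ 0.58790789 -0.0235178   0.19      ] 0.04605107088391021 87.98528701567696
pin [ 0.53197793 -0.08532697  0.182     ] 0.056558809066714726 -163.79243694682202
```

View pics/sc1.png

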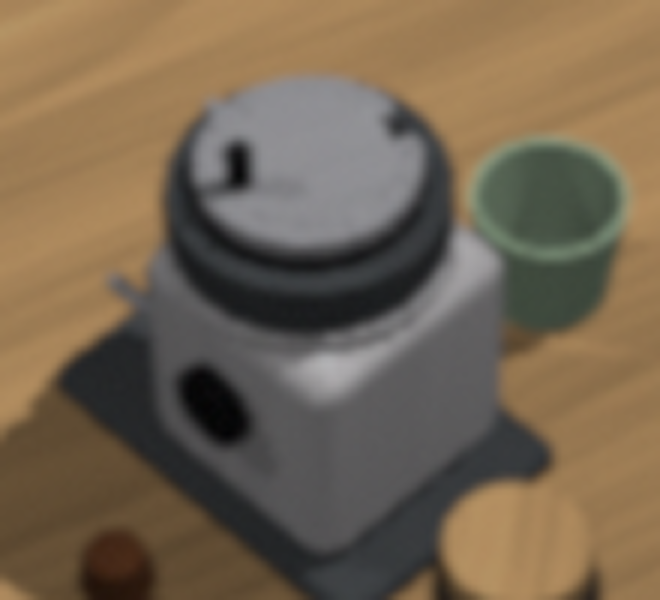

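The measurements agree with the given sizes:

| Item | Measured | Expected |
|---|---|---|
| Disc centre | (0.586, -0.0695) | – |
| Disc radius | 47.4 mm | 48 mm |
| Notch bearing | 88° at 46 mm | 45 mm radius |
| Pin bearing | -163.8° at 56.6 mm | within 48–62 mm |

The stud is therefore at about -92° and has to go about 108° counter-clockwise, to +16°. I'll fly over to it now.

```bash
python3 -m jog '[[[0,-3,0],0],[[-2.6,0,-3.6],0],[[-2.6,0,-3.6],0],[[-2.6,0,-3.6],0],[[-2.6,0,-3.6],0],[[-2.6,0,-3.6],0],[[-2.6,0,-3.6],0],[[-2.6,0,-3.6],0],[[-2.6,0,-3.6],0],[[-2.6,0,-3.6],0],[[-2.6,0,-3.6],0],[[-2.6,0,-3.6],0],[[-2.6,0,-3.6],0],[[-2.6,0,-3.6],0],[[-2.6,0,-3.6],0]]' 0.4
cat > st.py <<'E'
from h import *
C=np.array([0.5863,-0.0695])
def show(target=None):
    s=r.get_state(); R=cv2.Rodrigues(s['ee_rot'])[0]
    print('t',round(s['t'],2),'tcp',s['tcp_pos'].round(4),'az',round(np.degrees(np.arctan2(R[1,0],R[0,0])),1),'F',np.round(s['contact_force'],1),'w',round(s['gripper_width'],4),'q6',s['q'][5], 'tilt',R[2].round(3))
    if target is not None: print('move cm',(R.T@(np.array(target)-s['tcp_pos'])*100).round(2))
    return s,R
E
python3 -c "from st import *;show([.5852,-.1015,.25])"
```

```text
t: 1.75
tcp_pos: [0.5555, -0.0363, 0.262]
ee_rot: [-1.381, -0.895, 0.89]
contact_force: [0.5, -0.1, 0.4]
gripper_width: 0.0343
t 1.75 tcp [ 0.5555 -0.0363  0.262 ] az 65.8 F [ 0.5 -0.1  0.4] w 0.0343 q6 -1.4313777832092014 tilt [ 0.002 -1.    -0.003]
move cm [-4.73  1.21 -5.38]
```

```bash
python3 -m jog '[[[-2.4,0,-2.7],0],[[-2.4,0,-2.7],0],[[0,0,0],1],[[0,0,0],1],[[0,0,0],1],[[0,0,0],1],[[0,0,0],1],[[0,0,0],1],[[0,0,0],1],[[0,0,0],1],[[0,0,0],1],[[0,0,0],1],[[0,0,0],1],[[0,0,0],0]]'
python3 - <<'E'
from st import *
s,R=show([.5852,-.1015,.235])
i=r.get_image("wrist"); cv2.imwrite("pics/w1.png",i['pixels'][:,:,::-1]); print(i['T_tool_cam'].round(3),i['fovy'])
E
```

```text
t: 3.15
tcp_pos: [0.5862, -0.1127, 0.2576]
ee_rot: [-1.568, 0.05, -0.046]
contact_force: [0.2, 0.0, -0.3]
gripper_width: 0.0341
t 3.15 tcp [ 0.5862 -0.1127  0.2576] az -3.5 F [ 0.2  0.  -0.3] w 0.0341 q6 -0.33174544279705137 tilt [-0.002 -1.     0.002]
move cm [-0.17  2.27  1.11]
[[ 1.     0.001  0.    -0.   ]
 [ 0.    -0.289  0.957 -0.143]
 [ 0.001 -0.957 -0.289  0.073]
 [ 0.     0.     0.     1.   ]] 63.56043639545485
```

View pics/w1.png

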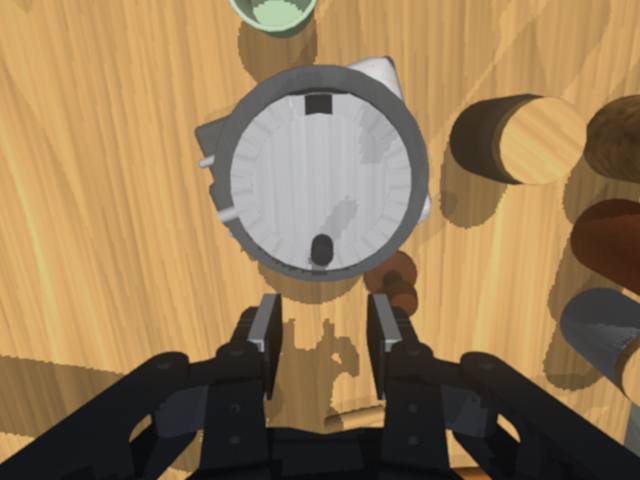

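The wrist view shows the disc at about (322,183), the notch at (318,104), the stud top at (321,243) and the pin at (228,214). The fingers straddle the line of the stud. I'll cross-check these positions.

```bash
cat > wm.py <<'E'
from st import *
def wm(name,pts,zs=0.194):
    s,R=show(); pose=(s['tcp_pos'],s['ee_rot']); i=r.get_image("wrist"); cv2.imwrite(name,i['pixels'][:,:,::-1])
    for n,(uv,z) in pts.items():
        P=ray(i,uv,z,pose); d=P[:2]-C; print(n,P.round(4),np.hypot(*d).round(4),np.degrees(np.arctan2(d[1],d[0])).round(1))
    return i,pose
E
python3 - <<'E'
from wm import *
i,pose=wm("pics/w2.png",dict(notch=((318,104),.194),stud=((321.5,242),.216),pin=((228,214),.182),studbase=((321,262),.194)))
hsv=cv2.cvtColor(i['pixels'],cv2.COLOR_RGB2HSV); g=hsv[...,2]
m=((g>125)&(hsv[...,1]<40)).astype(np.uint8); m[:,:232-5]=0; m=cv2.morphologyEx(m,cv2.MORPH_OPEN,np.ones((7,7)))
n,l,st,ce=cv2.connectedComponentsWithStats(m);k=l[183,290];h=cv2.convexHull(cv2.findContours((l==k).astype(np.uint8),0,2)[0][0])
e=cv2.fitEllipse(h);print(st[k],e,ray(i,e[0],.194,pose))
E
```

```text
t 3.2 tcp [ 0.5862 -0.1127  0.2577] az -3.4 F [ 0.4 -1.   0.4] w 0.0343 q6 -0.3339757207607615 tilt [-0.002 -1.     0.002]
notch [ 0.5878 -0.0305  0.194 ] 0.0391 87.8
stud [ 0.5858 -0.0965  0.216 ] 0.027 -91.0
pin [ 0.5319 -0.0868  0.182 ] 0.0571 -162.4
studbase [ 0.5842 -0.115   0.194 ] 0.0455 -92.6
[  227    94   185   175 24456] ((319.40838623046875, 180.31072998046875), (179.19776916503906, 185.2727508544922), 78.07101440429688) [ 0.58616141 -0.06879651  0.194     ]
```

Run:
```python
from wm import *
i,pose=wm("pics/w3.png",dict(studtop=((321,258),.216),studbase=((321.5,243),.194)))
cv2.imwrite("pics/w3c.png",cv2.resize(i['pixels'][215:285,280:365,::-1],None,fx=7,fy=7,interpolation=2))
show([.5852,-.1015,.235])
```

```text
t 3.25 tcp [ 0.5863 -0.1128  0.2577] az -3.3 F [ 0.3 -0.4  0.6] w 0.0341 q6 -0.33457263534098475 tilt [-0.002 -1.     0.002]
studtop [ 0.5851 -0.105   0.216 ] 0.0355 -92.0
studbase [ 0.5852 -0.1038  0.194 ] 0.0343 -91.8
t 3.3 tcp [ 0.5863 -0.1127  0.2577] az -3.3 F [-0.4 -0.5 -0.1] w 0.0342 q6 -0.3343580692216227 tilt [-0.002 -1.     0.002]
move cm [-0.17  2.28  1.11]
```

View pics/w3c.png

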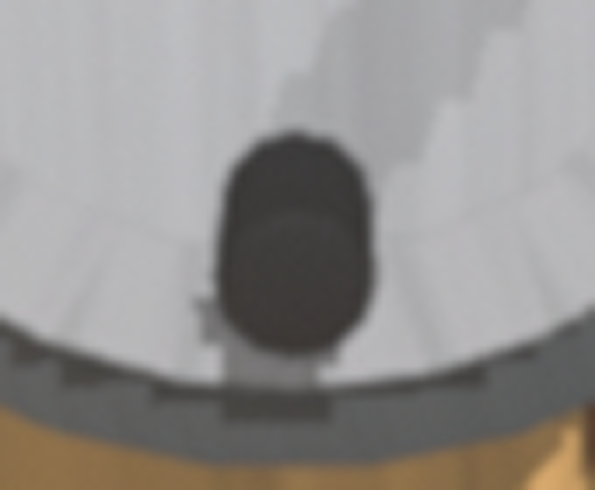

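The stud top is at about (322,255) in the full wrist frame, which puts it at (0.585, -0.102), as expected. I'll lower the fingers around it.

```bash
python3 -m jog '[[[-0.2,1,1.1],0],[[0,1,0],0],[[0,0,0],0]]'; python3 -c "from st import *;show([.5852,-.1015,.201])"
```

```text
t: 3.6
tcp_pos: [0.5845, -0.1004, 0.2357]
ee_rot: [-1.568, 0.045, -0.041]
contact_force: [-1.0, 0.5, -0.6]
gripper_width: 0.0338
t 3.6 tcp [ 0.5845 -0.1004  0.2357] az -3.2 F [-1.   0.5 -0.6] w 0.0338 q6 -0.3192098096633392 tilt [-0.003 -1.     0.002]
move cm [ 0.08  3.47 -0.12]
```

```bash
python3 -m jog '[[[0.1,1.2,-0.1],0],[[0,1.2,0],0],[[0,0.9,0],0],[[0,0,0],0]]'
python3 - <<'E'
from wm import *
show([.5852,-.1015,.201]); wm("pics/w4.png",{})
E
```

```text
t: 4.0
tcp_pos: [0.5847, -0.1011, 0.1983]
ee_rot: [-1.567, 0.046, -0.039]
contact_force: [-0.6, -0.5, 0.3]
gripper_width: 0.034
t 4.0 tcp [ 0.5847 -0.1011  0.1983] az -3.1 F [-0.6 -0.5  0.3] w 0.034 q6 -0.32113849660437455 tilt [-0.005 -1.     0.003]
move cm [ 0.05 -0.27 -0.04]
t 4.0 tcp [ 0.5847 -0.1011  0.1983] az -3.1 F [-0.6 -0.5  0.3] w 0.034 q6 -0.32113849660437455 tilt [-0.005 -1.     0.003]
```

View pics/w4.png

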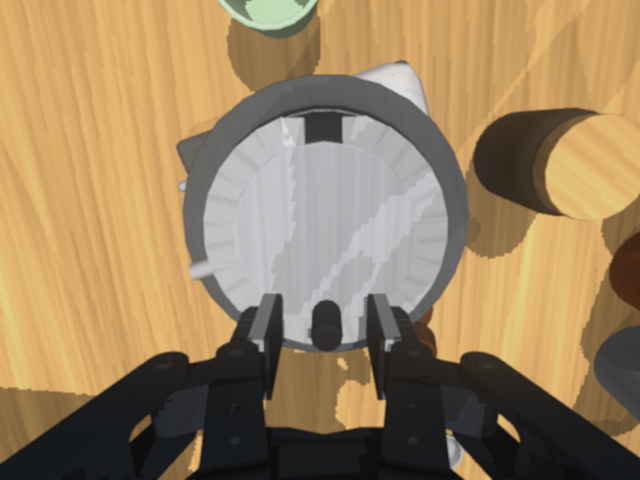

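The stud stands centred between the fingers at about (326,322). I'll narrow the opening and start pushing counter-clockwise.

```bash
python3 -m jog '[[[0,-0.2,0],0],[[0,0,0],0],[[0,0,0],0],[[0.34,0,0.02],-1],[[0.34,0,0.02],-1],[[0.34,0,0.02],-1],[[0.34,0,0.02],-1],[[0.34,0,0.02],-1],[[0,0,0],0]]' 0.22
python3 - <<'E'
from wm import *
s,R=show(); d=s['tcp_pos'][:2]-C; print(np.hypot(*d),np.degrees(np.arctan2(d[1],d[0])))
wm("pics/w5.png",{})
E
```

```text
t: 4.95
tcp_pos: [0.6021, -0.0981, 0.2039]
ee_rot: [-1.535, -0.382, 0.385]
contact_force: [0.9, -0.3, -0.1]
gripper_width: 0.0189
t 4.95 tcp [ 0.6021 -0.0981  0.2039] az 28.0 F [ 0.9 -0.3 -0.1] w 0.0189 q6 -0.8486896769786136 tilt [-0.002 -1.     0.002]
0.03265052253950206 -61.080111116515255
t 4.95 tcp [ 0.6021 -0.0981  0.2039] az 28.0 F [ 0.9 -0.3 -0.1] w 0.0189 q6 -0.8486896769786136 tilt [-0.002 -1.     0.002]
```

View pics/w5.png

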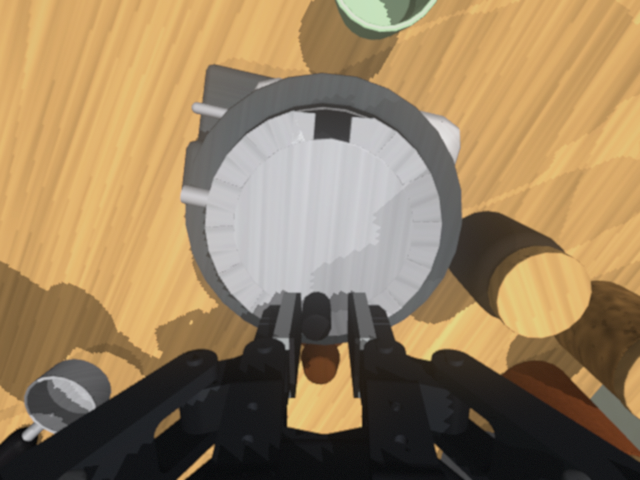

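The disc is following: the notch is at (333,126), straight across from the stud. I'll continue, lowering slightly.

```bash
python3 -m jog '[[[0.34,0.3,0.02],-1],[[0.34,0,0.02],-1],[[0.34,0,0.02],-1],[[0.34,0,0.02],-1],[[0.34,0,0.02],-1],[[0.34,0,0.02],-1],[[0.34,0,0.02],-1],[[0.34,0,0.02],-1],[[0.34,0,0.02],-1],[[0.34,0,0.02],-1],[[0.34,0,0.02],-1],[[0,0,0],0]]'
python3 - <<'E'
from wm import *
s,R=show(); d=s['tcp_pos'][:2]-C; print(np.hypot(*d),np.degrees(np.arctan2(d[1],d[0])))
wm("pics/w6.png",{})
E
```

```text
t: 6.2
tcp_pos: [0.6181, -0.0708, 0.203]
ee_rot: [-1.174, -1.263, 1.274]
contact_force: [-0.2, -0.3, -0.2]
gripper_width: 0.0191
t 6.2 tcp [ 0.6181 -0.0708  0.203 ] az 94.6 F [-0.2 -0.3 -0.2] w 0.0191 q6 -1.95380347476024 tilt [-0.006 -1.     0.002]
0.03184019170852048 -2.3266952139450656
t 6.2 tcp [ 0.6181 -0.0708  0.203 ] az 94.6 F [-0.2 -0.3 -0.2] w 0.0191 q6 -1.95380347476024 tilt [-0.006 -1.     0.002]
```

View pics/w6.png

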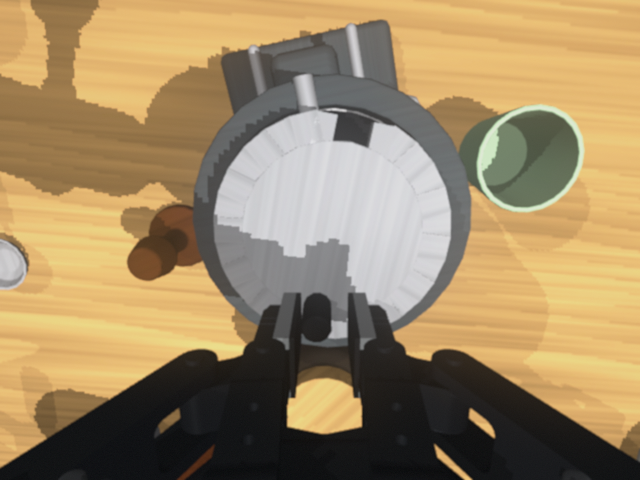

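The notch at (354,127) still has to go a little further counter-clockwise to reach the pin at (305,91). I'll measure the remaining angle.

Run:
```python
from wm import *
wm("pics/w7.png",dict(notch=((353,126),.192),pin=((305,91),.182),stud=((316,325),.216)))
```

```text
t 6.25 tcp [ 0.6181 -0.0709  0.203 ] az 94.5 F [-0.   0.5  0.2] w 0.0186 q6 -1.9519512148272982 tilt [-0.006 -1.     0.002]
notch [ 0.5442 -0.067   0.192 ] 0.0421 176.6
pin [ 0.5325 -0.0867  0.182 ] 0.0565 -162.3
stud [ 0.6167 -0.0753  0.216 ] 0.031 -10.8
```

```bash
python3 -m jog '[[[0.36,0.1,0.02],-1],[[0.36,0,0.02],-1],[[0.36,0,0.02],-0.5],[[0,0,0],0]]'
python3 - <<'E'
from wm import *
s,R=show(); d=s['tcp_pos'][:2]-C; print(np.hypot(*d),np.degrees(np.arctan2(d[1],d[0])))
i,p=wm("pics/w8.png",{})
cv2.imwrite("pics/w8c.png",cv2.resize(i['pixels'][60:160,230:400,::-1],None,fx=4.5,fy=4.5,interpolation=2))
E
```

```text
t: 6.7
tcp_pos: [0.6167, -0.0623, 0.2033]
ee_rot: [-1.039, -1.448, 1.459]
contact_force: [-1.3, 0.2, 0.6]
gripper_width: 0.0188
t 6.7 tcp [ 0.6167 -0.0623  0.2033] az 109.2 F [-1.3  0.2  0.6] w 0.0188 q6 -2.195730333817737 tilt [-0.009 -1.     0.001]
0.031216134939007913 13.381458070802415
t 6.7 tcp [ 0.6167 -0.0623  0.2033] az 109.2 F [-1.3  0.2  0.6] w 0.0188 q6 -2.195730333817737 tilt [-0.009 -1.     0.001]
```

View pics/w8c.png

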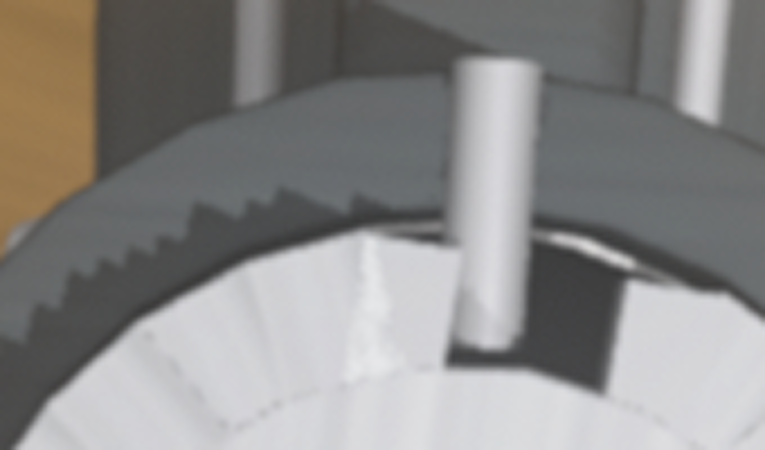

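The pin now shows inside the notch, towards the notch's left side. I'll compute the offset with rays.

Run:
```python
from wm import *
f=lambda x,y:(230+x/4.5-.4,60+y/4.5-.4)
wm("pics/w9.png",dict(nl1=(f(459,255),.194),nl2=(f(447,362),.194),nr1=(f(625,280),.194),nr2=(f(605,390),.194),pin_out=(f(498,75),.181),pin_mid=(f(495,200),.181),pin_in=(f(488,340),.181)))
```

```text
t 6.75 tcp [ 0.6167 -0.0625  0.2034] az 109.2 F [-0.3 -0.  -0.2] w 0.0191 q6 -2.195032218637158 tilt [-0.009 -1.     0.001]
nl1 [ 0.5433 -0.0864  0.194 ] 0.0462 -158.6
nl2 [ 0.5518 -0.0844  0.194 ] 0.0376 -156.6
nr1 [ 0.5406 -0.0726  0.194 ] 0.0458 -176.1
nr2 [ 0.5495 -0.071   0.194 ] 0.0368 -177.7
pin_out [ 0.5277 -0.0881  0.181 ] 0.0615 -162.4
pin_mid [ 0.5376 -0.0848  0.181 ] 0.0511 -162.5
pin_in [ 0.5492 -0.0813  0.181 ] 0.039 -162.3
```

The notch measures 14 mm wide, as it should. It needs about 4.9° more (2.7 mm at the stud).

```bash
python3 -m jog '[[[0.17,0,0.02],-0.4],[[0.15,0,0.02],-0.4],[[0,0,0],0]]'
python3 - <<'E'
from wm import *
s,R=show(); d=s['tcp_pos'][:2]-C; print(np.hypot(*d),np.degrees(np.arctan2(d[1],d[0])))
i,p=wm("pics/w10.png",{})
cv2.imwrite("pics/w10c.png",cv2.resize(i['pixels'][60:160,230:400,::-1],None,fx=4.5,fy=4.5,interpolation=2))
E
```

```text
t: 7.1
tcp_pos: [0.6156, -0.0606, 0.2035]
ee_rot: [-0.993, -1.503, 1.515]
contact_force: [-0.1, 0.1, -0.1]
gripper_width: 0.0186
t 7.1 tcp [ 0.6156 -0.0606  0.2035] az 113.7 F [-0.1  0.1 -0.1] w 0.0186 q6 -2.271325169785041 tilt [-0.01  -1.     0.001]
0.03058384087977607 16.953787278322398
t 7.1 tcp [ 0.6156 -0.0606  0.2035] az 113.7 F [-0.1  0.1 -0.1] w 0.0186 q6 -2.271325169785041 tilt [-0.01  -1.     0.001]
```

View pics/w10c.png

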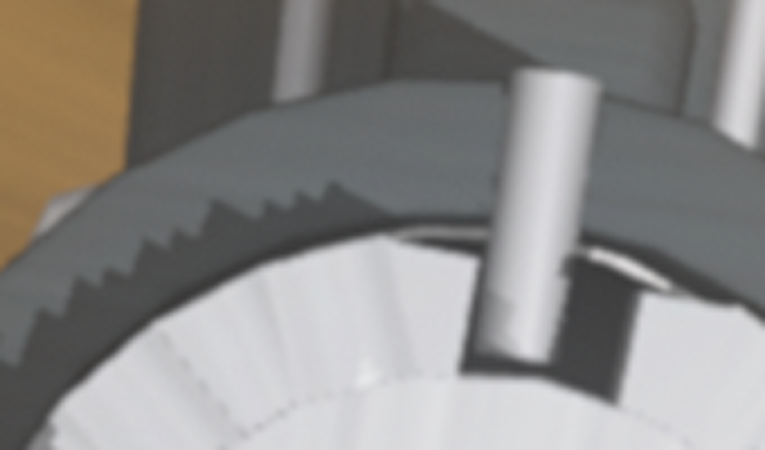

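Run:
```python
from wm import *
f=lambda x,y:(230+x/4.5-.4,60+y/4.5-.4)
wm("pics/w11.png",dict(nl1=(f(476,260),.194),nl2=(f(462,370),.194),nr1=(f(638,290),.194),nr2=(f(616,398),.194),pin_out=(f(557,85),.181),pin_mid=(f(542,210),.181),pin_in=(f(517,350),.181)))
```

```text
t 7.15 tcp [ 0.6155 -0.0606  0.2035] az 113.7 F [-0.7  1.   1.1] w 0.0186 q6 -2.2707228344875574 tilt [-0.01  -1.     0.001]
nl1 [ 0.5439 -0.0887  0.194 ] 0.0466 -155.6
nl2 [ 0.5525 -0.0862  0.194 ] 0.0377 -153.7
nr1 [ 0.5406 -0.0753  0.194 ] 0.046 -172.7
nr2 [ 0.5493 -0.0732  0.194 ] 0.0372 -174.2
pin_out [ 0.5274 -0.0881  0.181 ] 0.0618 -162.5
pin_mid [ 0.5373 -0.0849  0.181 ] 0.0513 -162.5
pin_in [ 0.5493 -0.0819  0.181 ] 0.039 -161.4
```

The notch is at -164.1° and the pin at -162.3°. One more nudge of about 1 mm.

```bash
python3 -m jog '[[[0.12,0,0.02],-0.25],[[0,0,0],0]]'
python3 - <<'E'
from wm import *
i,p=wm("pics/w12.png",{})
cv2.imwrite("pics/w12c.png",cv2.resize(i['pixels'][60:160,230:400,::-1],None,fx=4.5,fy=4.5,interpolation=2))
E
```

```text
t: 7.4
tcp_pos: [0.6151, -0.0599, 0.2036]
ee_rot: [-0.977, -1.521, 1.533]
contact_force: [0.6, -0.8, 0.3]
gripper_width: 0.0187
t 7.4 tcp [ 0.6151 -0.0599  0.2036] az 115.2 F [ 0.6 -0.8  0.3] w 0.0187 q6 -2.2957707146523556 tilt [-0.01  -1.     0.001]
```

View pics/w12c.png

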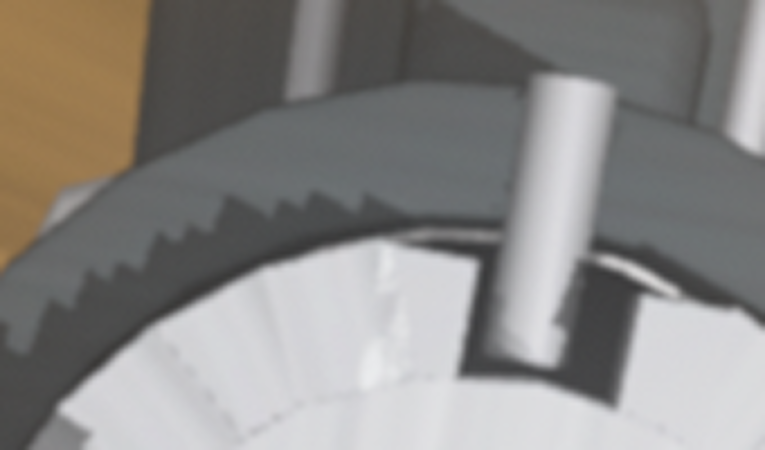

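Run:
```python
from wm import *
f=lambda x,y:(230+x/4.5-.4,60+y/4.5-.4)
wm("pics/w13.png",dict(nl1=(f(476,262),.194),nl2=(f(460,374),.194),nr1=(f(638,295),.194),nr2=(f(616,403),.194),pin_out=(f(573,92),.181),pin_mid=(f(557,200),.181),pin_in=(f(526,355),.181)))
show([.5863,-.0695,.24]); show([.5863,-.0695,.200])
```

```text
t 7.45 tcp [ 0.615  -0.0599  0.2036] az 115.1 F [ 0.2 -0.4 -0.8] w 0.0193 q6 -2.2952814319904458 tilt [-0.01  -1.     0.001]
nl1 [ 0.5442 -0.0898  0.194 ] 0.0467 -154.3
nl2 [ 0.553  -0.0871  0.194 ] 0.0376 -152.2
nr1 [ 0.5408 -0.0763  0.194 ] 0.046 -171.5
nr2 [ 0.5495 -0.074   0.194 ] 0.0371 -173.1
pin_out [ 0.5274 -0.0881  0.181 ] 0.0617 -162.5
pin_mid [ 0.5361 -0.0853  0.181 ] 0.0526 -162.5
pin_in [ 0.5494 -0.0819  0.181 ] 0.039 -161.4
t 7.5 tcp [ 0.615  -0.0599  0.2036] az 115.1 F [0.8 0.1 0.3] w 0.0187 q6 -2.2952608823576237 tilt [-0.01  -1.     0.001]
move cm [ 0.31 -3.64  3.02]
t 7.5 tcp [ 0.615  -0.0599  0.2036] az 115.1 F [0.8 0.1 0.3] w 0.0187 q6 -2.2952608823576237 tilt [-0.01  -1.     0.001]
move cm [0.35 0.36 3.01]
```

The notch is now at -162.8° against the pin at -162.3°, well inside ±3.4°. I'll free the finger, lift out, shut the gripper and move over the centre.

```bash
python3 -m jog '[[[-0.3,0,0],0],[[0,-1.5,0],0],[[0,-1.5,0],0],[[0,-1.2,0],0],[[0,0,0],0]]'; python3 -m jog '[[[0.6,0,1.6],0],[[0,0,1.5],0],[[0,0,0],0],[[0,0,0],0]]' 0;  python3 - <<'E'
from wm import *
show([.5863,-.0695,.2])
i,p=wm("pics/w14.png",{})
E
```

```text
t: 8.0
tcp_pos: [0.6166, -0.0623, 0.2506]
ee_rot: [-0.979, -1.521, 1.532]
contact_force: [0.5, 0.0, -0.2]
gripper_width: 0.0184
t: 8.4
tcp_pos: [0.5864, -0.0701, 0.2528]
ee_rot: [-0.983, -1.523, 1.531]
contact_force: [-0.2, -0.7, -0.2]
gripper_width: -0.0001
t 8.4 tcp [ 0.5864 -0.0701  0.2528] az 115.1 F [-0.2 -0.7 -0.2] w -0.0001 q6 -2.3268624073053057 tilt [-0.013 -1.    -0.003]
move cm [ 0.13  5.28 -0.  ]
t 8.4 tcp [ 0.5864 -0.0701  0.2528] az 115.1 F [-0.2 -0.7 -0.2] w -0.0001 q6 -2.3268624073053057 tilt [-0.013 -1.    -0.003]
```

View pics/w14.png

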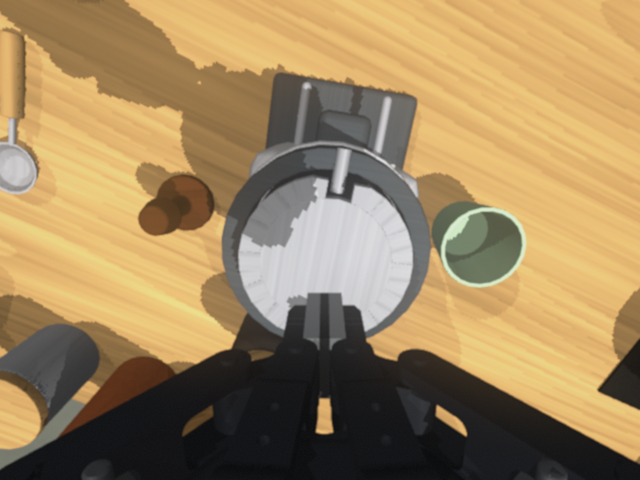

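The pin at (340,170) sits in the notch at (341,185). I'll lower onto the centre.

```bash
python3 -m jog '[[[0.1,1.5,0],0],[[0,1.5,0],0],[[0,1.5,0],0],[[0,0.5,0],0],[[0,0.3,0],0],[[0,0.2,0],0]]'; python3 -c "from st import *;show([.5863,-.0695,.184])"
```

```text
t: 9.05
tcp_pos: [0.587, -0.0686, 0.191]
ee_rot: [-0.979, -1.523, 1.532]
contact_force: [-1.6, 0.0, 4.6]
gripper_width: 0.0004
t 9.05 tcp [ 0.587  -0.0686  0.191 ] az 115.2 F [-1.6  0.   4.6] w 0.0004 q6 -2.324682646730071 tilt [-0.011 -1.    -0.001]
move cm [-0.04  0.7   0.1 ]
```

The tip is at 191 mm with only 4.6 N, so the disc has already gone past the 1 mm pin stop. I'll keep pressing.

```bash
python3 -m jog '[[[0,0.3,0],0],[[0,0.3,0],0],[[0,0.3,0],0]]'; python3 -m jog '[[[0,0.3,0],0],[[0,0.3,0],0]]'
```

```text
t: 9.35
tcp_pos: [0.5872, -0.0687, 0.184]
ee_rot: [-0.979, -1.523, 1.533]
contact_force: [-8.1, 1.8, 21.9]
gripper_width: 0.0001
t: 9.55
tcp_pos: [0.5873, -0.0687, 0.184]
ee_rot: [-0.98, -1.523, 1.534]
contact_force: [-11.1, 2.7, 19.4]
gripper_width: -0.0
```

The tip has stopped hard at z = 0.184 with about 20 N, the fully-home height. I'll lift clear and check.

```bash
python3 -m jog '[[[0,-1,0],0],[[0,-2,0],0],[[0,-4,0],0],[[0,-3,0],0],[[0,0,-4],0],[[0,0,-4],0],[[0,0,0],0]]'
python3 - <<'E'
from wm import *
i,p=wm("pics/w15.png",{})
for n in("top","scene"):
    k=r.get_image(n); cv2.imwrite(f"pics/{n}9.png",k['pixels'][:,:,::-1])
E
```

```text
t: 10.25
tcp_pos: [0.6629, -0.0334, 0.2888]
ee_rot: [-0.99, -1.527, 1.53]
contact_force: [-0.7, 0.2, 0.2]
gripper_width: -0.0
t 10.25 tcp [ 0.6629 -0.0334  0.2888] az 115.1 F [-0.7  0.2  0.2] w -0.0 q6 -2.2359981356386176 tilt [-0.017 -1.    -0.008]
```

View pics/w15.png

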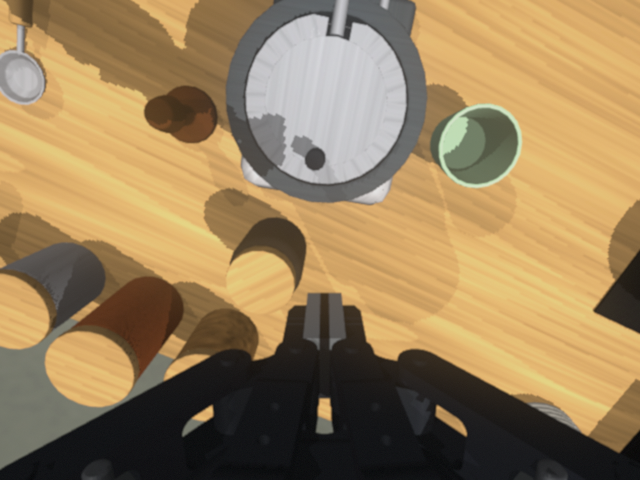

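View pics/top9.png

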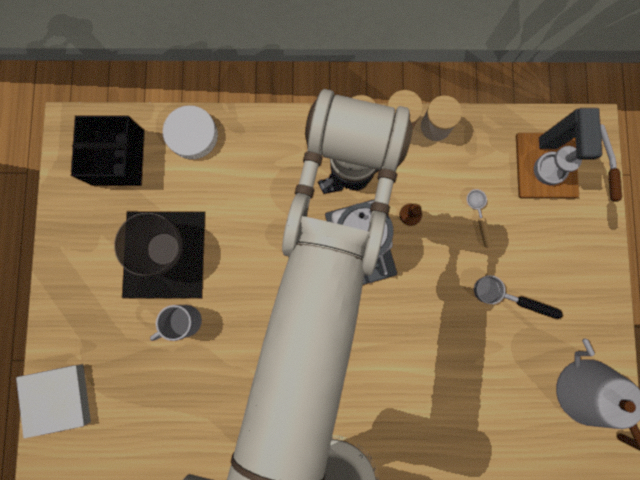

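The wrist view shows the pin at (340,15) in the notch and the disc sunk level with the rim. Bystanders stand as before. I'll check the height with depth, then hand in.

Run:
```python
from wm import *
i,p=wm("pics/w16.png",{})
K,Rw,c=cam(i,p)
for n,(u,v) in dict(disc1=(320,95),disc2=(350,120),rim=(415,100),rim2=(238,80)).items():
    d=np.median(i['depth'][v-2:v+3,u-2:u+3]); print(n,(c+Rw@(np.linalg.inv(K)@[u,v,1.])*d).round(4))
s=r.get_state(); print(s['contact_force'],s['dq'].round(3)); r.job_done()
```

```text
t 10.4 tcp [ 0.6599 -0.0352  0.2894] az 115.0 F [ 0.3 -0.  -0.6] w 0.0 q6 -2.2371612226159314 tilt [-0.017 -1.    -0.006]
disc1 [ 0.5802 -0.0781  0.1848]
disc2 [ 0.5855 -0.0555  0.1844]
rim [ 0.5582 -0.0246  0.1804]
rim2 [ 0.5933 -0.1268  0.1805]
[ 0.13660602 -0.57998507 -0.15727397] [-0.007 -0.015  0.01   0.001 -0.001  0.002]
the job is handed in; nothing more can be done
```

The burr carrier is turned to the pin and pressed fully home, and I handed the job in at about 10.4 s with the hand clear. I had the stud between the part-open fingers and pushed it about 108° counter-clockwise with one of them. Then I pressed the centre of the disc with the shut fingertips until it stopped hard.

**Last checks:**
- **Alignment:** before pressing, the notch was at -162.8° and the pin at -162.3°, and the final picture shows the pin in the notch.
- **Depth:** the fingertips stopped at z = 0.184 with about 20 N. The wrist camera's depth then put the disc face at 0.1844–0.1848 and the rim at 0.1805, against the given 0.184 and 0.180.
- **Hand:** it was clear, with contact force near zero.
- **Bystanders:** those I could see looked unmoved. The arm hid part of the final top view, and I did not measure their positions.

**Disagreements:** the overhead camera put the pin at -163.8° and the wrist camera at about -162.3°, so I used the wrist camera. Partway through the turn, my rough notch and stud readings differed by about 8°, so I re-measured from the notch's edges before the final nudges.

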